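# Seat the spigot and show its tag

### The job

Set the short steel spigot into the oblong pocket of the cast-iron socket fitting so that its foot sits fully home, flat and square, and let go of it. Then take the green inspection tag out of its rack by its plain green part, keeping the fingers off the white frosted end (the end with the small corner notch), and show it to the overhead checker: the frosted end straight above the seated spigot, about 10 cm over its top and touching nothing, the tag tipped back about 45 degrees or more from upright with its yellow label side facing upward. Leave the coupler, putlog end and tube protector alone, and finish while still holding the tag still there: do not put it down or let go.

Things in the scene. Friction and masses are not known exactly. Their poses are not given: they have to be found in the camera images.
- spigot_center (a point): Loose steel spigot (0.3 to 0.55 kg, 54 mm high), upright: oblong foot 66 x 36 x 12 mm, and a square shank 28 x 28 x 42 mm on its middle. This point lies on the shank's axis 27 mm above the underside. x along the foot's 66 mm length, y along its 36 mm width (shank sides parallel to these), z up the shank. Looks the same after half a turn.
- spigot_foot (a point): Centre of the underside of the spigot's foot, same axes as spigot_center.
- spigot: The spigot as a body; its origin is the centre of the foot's underside (same point as spigot_foot).
- pocket_floor (a point): Centre of the pocket floor in the fixed cast-iron socket fitting, 10 mm above the mat. Pocket: 69 mm along x, 39 mm along y, 14 mm deep, open upward, 3 mm lead-in chamfer; takes the spigot's foot either way round. The fitting is a block 100 x 84 x 24 mm with round ears reaching 75 mm from the centre along x.
- rack: Fixed blue tag rack, 136 x 44 mm and 24 mm high, origin at the centre of its underside; a slot 11 mm wide along its x holds the tag standing on its long edge on a slot floor 6 mm above the mat. It may be turned to any yaw.
- tag_center (a point): Centre of the loose tag (rigid plastic, 120 x 8 x 66 mm, 60 to 105 g); at first 39 mm above the mat, upright in the slot, 48 mm of it above the rack's walls. x runs along its length towards the frosted end, y (through the 8 mm thickness) points out of the label side, z towards the notched long edge, up at first. Plain green part: x -60 to +20 mm.
- frosted_end: White frosted end of the tag, x +20 to +60 mm of it, rigidly part of it; origin 40 mm from tag_center along x, half-way up; same axes. Fingers must keep off it.
- tag: The same tag, same point and axes. Label side: yellow panel with dark bars on the green part; the other side is bare green. A 16 mm square notch is cut from the frosted end's corner at +x, +z: looking at the label side with the notched edge up, frosted end and notch are at your left.
- coupler: Bystander: new zinc gravity coupler, about 60 x 52 mm, 70 mm high, loose; origin at the centre of its underside. Leave alone.
- putlog: Bystander: rust-streaked putlog end, a tube 48 mm in diameter and 120 mm long along its x, with a flat blade out to 107 mm from the origin, lying on the mat; origin under the tube's middle. Leave alone.
- protector: Bystander: white plastic tube protector, an upright cup 62 mm in diameter, 65 mm high, loose; origin at the centre of its underside. Leave alone.
Things that resemble listed ones, but are neither listed nor needed, are in the scene too. Leave any brown look-alike of the spigot alone. There is more than one size of the tag; the job needs the larger.

How it is judged:
By the outcome, as a careful person would: the job done as asked, in the order asked, and still so for the second after the job is handed in, while the arm keeps its last pose, push and grip.
It also fails if it takes over 51 s, if anything falls off the work surface, if the arm or the gripper's body presses on something with over 40 N, if the wrist force passes 120 N, or if a joint passes its speed limit or range.

### The arm

A 6-joint arm with a two-finger parallel gripper is mounted at the origin on the work surface. World frame = base frame: x ahead of the robot, y to its left, z up, the work surface at z = 0. Lengths are in m, angles in degrees, forces in N, time in s.
With the tool pointing down it reaches from about 0.425 to 0.925 m from the base axis. Payload 12.5 kg.
Tool frame: the origin (TCP) lies between the finger pads; the fingertips stand 25 mm ahead of it and the grasp point (between the pads) lies 6 mm ahead of it (tip_extent is the distance from the TCP to the fingertips, in m); z points along the fingers, y is the line along which they close (so a half turn about z gives the same grasp; the last joint's range is limited). The gripper opens to 85 mm and grips with 20 to 120 N. Pads are 22 mm wide; open, the fingers measure 114 mm over their backs; the gripper's body (76 mm by 85 mm) begins 54 mm behind the grasp point. The pads swing forward as they close: fully open they stand 13 mm farther back than shut.
Start: joints at [-75.092, 28.126, 89.318, -0, 62.55, -6.05], TCP at [0.224, -0.584, 0.231] pointing down, gripper open.
Joint ranges: [-177.58, 177.58], [-47.91, 125.51], [2.72, 160], [-65.01, 245.01], [3.68, 167.84], [-153.87, 153.87]. Speed limits (degrees/s): [127.2, 127.2, 159.86, 180, 180, 180].

### API

Orientations are given as [roll, pitch, yaw] about the fixed x, y, z axes, in that order (R = Rz(yaw) Ry(pitch) Rx(roll)).
In Python, from workcell import * gives the robot as it stands.
- The arm moves only by the tool play_rows, never from a script. Its argument "moves" is a list of rows, each an object of numbers: "claw": the opening, from -1 (shut) to 1 (fully open); "tx", "ty", "tz": the shift along the tool's x, y, z in cm; "rx", "ry", "rz": the turn, a rotation vector about the tool's x, y, z in degrees. In form: [{"claw": .., "tx": .., "ty": .., "tz": .., "rx": .., "ry": .., "rz": ..}, ...]. A call has 1 to 5 rows; each row shifts and turns the commanded pose from where the row before left it, along the tool's axes as they then stand; what a row does not reach is not made up. A row lasts 1/12 s, in which the tool goes at most 41.7 mm and 7.16 degrees, less where a joint would pass 70% of its speed; a pose out of reach is approached as far as the arm can. A call is refused whole if a number of a shift passes 4.17 or a number of a turn 7.16, either way. A call with a gripper value outside its range is refused whole. The fingers move at their own pace and stop on an object; "grip_force" is the grip in N (left out, the last holds). Time passes only in rows, so rows that do not move let the fingers close. It gives the time, the measured TCP pose, the force, the opening and the grip force at its end, in the units of the state.
- sense(): the state, without advancing time (a new reading comes with each control period).
- camera(name): name is "scene" or "top" or "wrist"; returns a dict with "image" (420x560x3 uint8, red, green, blue), "camera_matrix" (3x3 intrinsics, pixels), "world_to_cam" (4x4, takes a point from world to camera coordinates); the wrist camera has in their place "T_tool_cam" (4x4, takes a point from camera to tool coordinates, whose origin is the TCP and whose axes are the flange's). Camera axes: x right, y down, z forward; pixel columns grow to the right and rows downward; lengths in m; the calibration is good to about 2 mm. A picture is of the moment at which its call begins: read the wrist's pose just before it. There is no depth.
- sign_off(): hands the job in; it is judged then, once.
The state is a dict: "clock": time; "joints": joint angles; "joint_velocities": joint speeds; "joint_efforts": joint torques, N m; "tool_pos": TCP position; "eef_rot": TCP orientation; "force": force on the tool from outside, world axes, zero at the start; "torque": the same for the moment, N m; "gripper_width": finger opening in m; "finger_force": force on a finger pad.
Only numpy, scipy, OpenCV 4.12 (cv2) and the standard library are available. Lean on these libraries where they do the work, as an engineer would, in place of code of your own. Each camera call takes 0.05 s, during which the arm holds its last target. There are 200 camera calls.

## Working session

There is one attempt and no reset: what is moved stays moved. The work goes in short steps, Python scripts to look and compute and a tool call to move; the robot and the scene stay as the last step left them, time stands still between calls to the robot, and variables do not carry over. Pictures are saved under pics/ and viewed, at most 10 in all, crops included, and the job is handed in when it is done.

Besides the shell and the picture viewer there is one more tool, called after ">>>" by a JSON object that holds its "op" and its "data". play_rows: Moves the arm, as the interface text tells. Its arguments: {"type":"object","properties":{"moves":{"type":"array"},"grip_force":{"type":"number"}},"required":["moves"]}

```bash
mkdir -p pics; ls; python3 - <<'E'
from workcell import *
import cv2,numpy as np
print(sense())
for n in("scene","top"):
    c=camera(n); cv2.imwrite(f"pics/{n}0.png",c["image"][...,::-1]); np.savez(f"pics/{n}0.npz",**c); print(n,c["camera_matrix"].tolist(),np.round(c["world_to_cam"],3).tolist())
c=camera("wrist");print(c["T_tool_cam"])
E
```

```text
pics
{'clock': 0.0, 'joints': array([-7.50910025e+01,  2.81646067e+01,  8.93505808e+01,  1.07427038e-03,
        6.25507797e+01, -6.05055293e+00]), 'joint_velocities': array([ 0.01891937, -0.02363574, -0.03023393, -0.07254463, -0.07084767,
       -0.03771185]), 'joint_efforts': array([ 9.52749215e-04, -6.18452597e+01, -2.61593771e+01, -5.97830854e-05,
        4.04226230e-03, -7.03067514e-06]), 'tool_pos': array([ 0.22353099, -0.58340746,  0.23022003]), 'eef_rot': array([-1.79934501e+02, -7.90077139e-03,  2.09590502e+01]), 'force': array([-0.26950416,  0.08239553, -0.0592847 ]), 'torque': array([-0.03709754,  0.07329666,  0.03898872]), 'finger_force': 0.0, 'gripper_width': 0.08542793272553331}
scene [[418.736174426044, 0.0, 279.2888490370448], [0.0, 418.736174426044, 212.1801167153453], [0.0, 0.0, 1.0]] [[-0.831, 0.556, 0.012, 0.485], [0.405, 0.62, -0.672, -0.245], [-0.382, -0.554, -0.74, 1.05], [0.0, 0.0, 0.0, 1.0]]
top [[436.7796833596986, 0.0, 281.52130054479784], [0.0, 436.7796833596986, 205.94932239542462], [0.0, 0.0, 1.0]] [[0.005, -1.0, -0.0, 0.043], [-0.984, -0.005, -0.176, 0.599], [0.176, 0.001, -0.984, 0.755], [0.0, 0.0, 0.0, 1.0]]
[[-1.52198257e-05 -9.51796687e-01 -3.06729630e-01  7.72267542e-02]
 [ 9.99999756e-01  1.99537181e-04 -6.68793067e-04 -1.18136702e-03]
 [ 6.97758991e-04 -3.06729565e-01  9.51796452e-01 -1.42503575e-01]
 [ 0.00000000e+00  0.00000000e+00  0.00000000e+00  1.00000000e+00]]
```

View pics/top0.png

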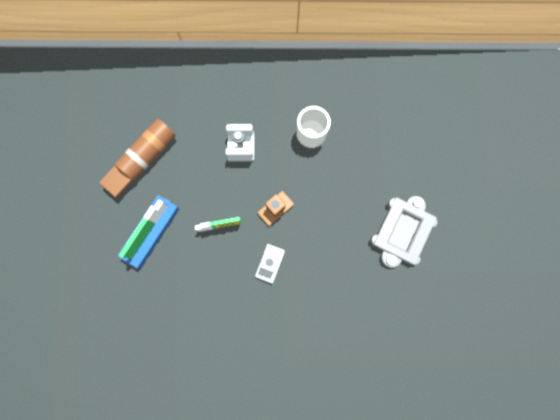

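View pics/scene0.png

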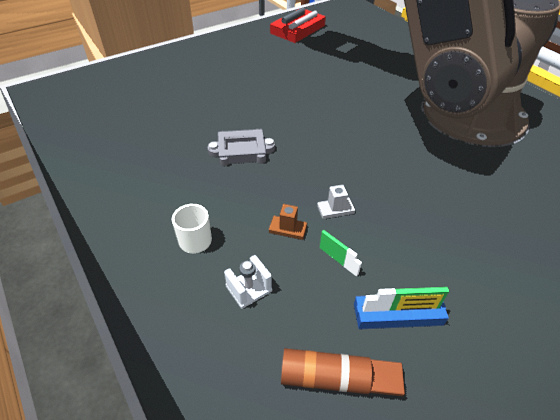

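Top view: the steel spigot is at (270,264) and its brown look-alike at (276,208). The socket is at (405,235). The rack with the large tag is at (148,232), and the small loose tag is at (218,225). The steel, non-brown spigot and the larger tag standing in the blue rack fit the description. I'll confirm this in an enlarged crop.

```bash
cat > h.py <<'E'
import numpy as np,cv2
def ld(n):
    c=np.load(f"pics/{n}.npz");return c["image"],c["camera_matrix"],c["world_to_cam"]
def ray(K,W,uv):
    d=np.linalg.solve(K,np.r_[uv,1.]);R=W[:3,:3];return -R.T@W[:3,3],R.T@d
def plane(K,W,uv,z):
    o,d=ray(K,W,uv);return o+d*(z-o[2])/d[2]
def proj(K,W,P):
    p=W@np.r_[P,1];p=K@p[:3];return p[:2]/p[2]
E
python3 - <<'E'
from h import *
im,K,W=ld("top0")
print("cam",ray(K,W,[0,0])[0])
def crop(im,x,y,w,h,s): return cv2.resize(im[y:y+h,x:x+w],None,fx=s,fy=s,interpolation=cv2.INTER_CUBIC)
a=crop(im,245,235,50,60,5);b=crop(im,105,185,80,90,3.333);c=crop(im,365,190,80,90,3.333)
H=300
o=np.hstack([x[:300] for x in(a,b,c)])
cv2.imwrite("pics/crop1.png",o[...,::-1]);print(o.shape)
hsv=cv2.cvtColor(im,cv2.COLOR_RGB2HSV)
def rep(name,m,x,y,w,h,z):
    mm=np.zeros(m.shape,np.uint8);mm[y:y+h,x:x+w]=m[y:y+h,x:x+w]
    cs=max(cv2.findContours(mm,0,2)[0],key=cv2.contourArea)
    P=np.array([plane(K,W,p[0],z)[:2] for p in cs],np.float32)*1000
    r=cv2.minAreaRect(P);print(name,cv2.contourArea(cs),np.round(r[0],1),np.round(r[1],1),round(r[2],1),"px",np.round(cv2.minAreaRect(cs)[0],1))
S,V=hsv[...,1],hsv[...,2]
rep("spig",((V>75)&(S<70)).astype(np.uint8),245,235,50,60,.012)
rep("sock",((V>90)&(S<70)).astype(np.uint8),365,190,80,90,.024)
rep("rack",((hsv[...,0]>100)&(hsv[...,0]<125)&(S>150)&(V>90)).astype(np.uint8),105,185,80,90,.024)
g=((hsv[...,0]>50)&(hsv[...,0]<85)&(S>120)&(V>70)).astype(np.uint8)
rep("green",g,105,185,80,90,.072)
E
```

```text
cam [0.45638252 0.04546167 0.84863088]
(300, 784, 3)
spig 2891.0 [493.9  68.8] [111.2  94.2] 0.3 px [269.5 264.5]
sock 7031.0 [ 551.9 -188.7] [152.4 174.7] 88.3 px [404.5 234.5]
rack 94.5 [544.3 281.8] [  6.9 128.7] 59.5 px [157.3 237.2]
green 333.5 [533.8 304.8] [22.8 78.1] 59.2 px [136.1 239.6]
```

View pics/crop1.png

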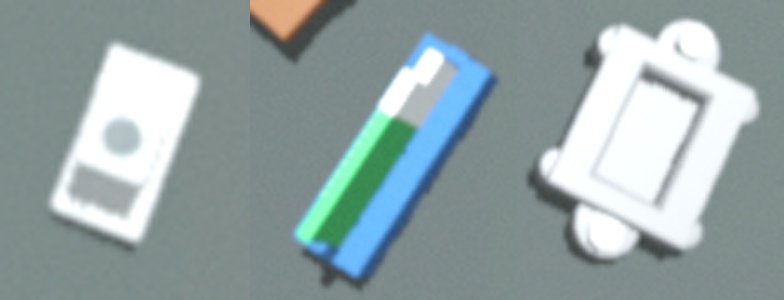

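The crop confirms the steel spigot (shank-top circle at (269.4,262.4), foot around it). The large green tag stands in the blue rack with its frosted end up-right at about (157,207), showing its bare side. The socket pocket is empty, around (404,234). Next I'll refine these with better thresholds.

```bash
python3 - <<'E'
from h import *
im,K,W=ld("top0")
print("bg",im[300,300],"sp",im[250,272],"spshadow",im[271,264],"sock",im[205+0,395],"floor",im[235,403],"rackblue",im[240,163],"tagtop",im[235,130],"side",im[235,143])
A=lambda pts,x,y,s:[(px/s+x-.5+.5/s,py/s+y-.5+.5/s) for px,py in pts]
def show(n,pts,z):
    P=np.array([plane(K,W,p,z) for p in pts])[:,:2]*1000
    e=np.roll(P,-1,0)-P
    print(n,"c",P.mean(0).round(1),"len",np.linalg.norm(e,axis=1).round(1),"ang",np.degrees(np.arctan2(e[:,1],e[:,0])).round(1))
show("foot",A([(112,43),(200,77),(140,243),(50,207)],245,235,5),.012)
print("shank top",plane(K,W,A([(122,137)],245,235,5)[0],.054)*1000)
s=10/3
show("pocket",A([(649-528,66),(711-528,97),(660-528,207),(592-528,175)],365,190,s),.024)
# ears tops
g=cv2.cvtColor(im,cv2.COLOR_RGB2HSV)
S,V=g[...,1],g[...,2]
def con(m,x,y,w,h):
    mm=np.zeros(m.shape,np.uint8);mm[y:y+h,x:x+w]=m[y:y+h,x:x+w]
    return max(cv2.findContours(mm,0,2)[0],key=cv2.contourArea)
def rep(n,m,box,z):
    cs=con(m,*box);P=np.array([plane(K,W,p[0],z)[:2] for p in cs],np.float32)*1000
    r=cv2.minAreaRect(P);M=cv2.moments(cv2.convexHull(cs));print(n,cv2.contourArea(cs),np.round(r[0],1),np.round(r[1],1),round(r[2],1),"hullc",plane(K,W,[M['m10']/M['m00'],M['m01']/M['m00']],z)[:2].round(4))
for t in(120,150,180):
    rep("spig",(V>t)&(S<60),(245,235,50,60),.012); rep("sock",(V>t)&(S<60),(365,190,80,90),.02)
for n,box in(("tag",(105,185,80,90)),):
    rep("rack",(g[...,0]>95)&(g[...,0]<125)&(S>120),box,.024)
    rep("rack+tag",(S>120)|(V>150),box,.024)
    cs=con((g[...,0]>45)&(g[...,0]<85)&(S>80)&(V>150),*box)
    rep("tagtopgreen",(g[...,0]>45)&(g[...,0]<85)&(S>80)&(V>150),box,.072)
    rep("tagtopall",((g[...,0]>45)&(g[...,0]<85)&(V>150))|((V>200)&(S<60)),box,.072)
# tag/rack hand picks
o=lambda p:A([p],105,185,s)[0]
show("racktop",[o(p) for p in[(430-250,33),(496-250,72),(362-250,281),(294-250,240)]],.024)
show("tagtop",[o(p) for p in[(426-250,50),(444-250,50),(312-250,243),(295-250,238)]],.072)
im,K,W=ld("scene0")
c=cv2.resize(im[280:330,350:455],None,fx=7,fy=7,interpolation=2);cv2.imwrite("pics/crop2.png",c[...,::-1])
E
```

```text
bg [128 141 142] sp [255 255 255] spshadow [164 172 172] sock [255 255 255] floor [250 255 255] rackblue [127 140 140] tagtop [126 171 184] side [ 55 138  80]
foot c [496.1  68.1] len [36.1 66.5 36.6 66.2] ang [-110.8  160.3   68.8  -20.1]
shank top [495.85781372  68.28160273  54.        ]
pocket c [ 558.1 -183.2] len [39.  70.6 41.8 72. ] ang [-117.2  153.    64.6  -29.1]
spig 2891.0 [493.9  68.8] [111.2  94.2] 0.3 hullc [0.4932 0.0685]
sock 7031.0 [ 552.3 -189.8] [153.2 175.6] 88.3 hullc [ 0.5508 -0.1884]
spig 727.0 [496.5  68.1] [40.1 69.8] 69.9 hullc [0.4961 0.0682]
sock 2978.0 [ 558.6 -188.9] [102.  151.3] 63.4 hullc [ 0.5579 -0.1886]
spig 671.5 [496.3  68.1] [38.2 68.3] 69.2 hullc [0.496  0.0683]
sock 2817.5 [ 558.3 -188.4] [ 99.  148.6] 62.8 hullc [ 0.5577 -0.1884]
rack 855.5 [552.6 296.7] [ 49.3 139.7] 62.2 hullc [0.5539 0.2961]
rack+tag 1939.0 [555.6 299.1] [ 52.8 142.5] 59.2 hullc [0.5542 0.3   ]
tagtopgreen 217.5 [536.8 310.7] [10.7 77.3] 59.2 hullc [0.5367 0.3108]
tagtopall 376.5 [553.  294.5] [ 24.4 121.2] 61.0 hullc [0.5578 0.2945]
racktop c [554.3 298.4] len [ 45.3 138.2  45.8 138.5] ang [-120.1  149.8   60.3  -30.4]
tagtop c [554.5 298.1] len [  9.8 122.9   9.6 120.4] ang [-89.7 148.3  74.2 -32.1]
```

View pics/crop2.png

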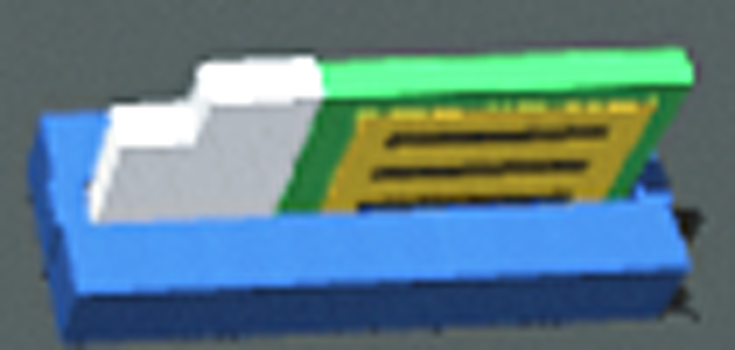

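Scene crop: the label (yellow) faces the scene camera, so towards +x+y. The frosted, notched end is at the left, which is world direction about -30°. Estimates:
- **Spigot:** (0.496, 0.068), yaw about -20°.
- **Socket:** about (0.558, -0.186), yaw about -27°.
- **Tag:** about (0.554, 0.299), yaw about -30°.

Sizes come out as given. I'll hover over the socket first.

```bash
cat > plan.py <<'E'
import numpy as np,sys,json
from workcell import sense
from scipy.spatial.transform import Rotation as Ro
def plan(p,rpy,n,claw=None):
    s=sense();P=s["tool_pos"];R=Ro.from_euler("xyz",s["eef_rot"],degrees=True)
    T=Ro.from_euler("xyz",rpy,degrees=True);w=(R.inv()*T).as_rotvec(degrees=True)/n
    w=np.round(w,2);d=(np.array(p)-P)/n*100
    rows=[]
    for i in range(n):
        t=np.round(R.inv().apply(d),2);R=R*Ro.from_rotvec(w,degrees=True)
        rows.append(" ".join(f"{k}{v:g}" for k,v in zip(("tx","ty","tz","rx","ry","rz"),[*t,*w]) if abs(v)>0.004))
    print("from",P.round(4),s["eef_rot"].round(2),"w",round(s["gripper_width"],4),"F",s["force"].round(1),"t",round(s["clock"],2));print("\n".join(rows))
if __name__=="__main__":
    a=list(map(float,sys.argv[1:8]));plan(a[:3],a[3:6],int(a[6]))
E
python3 plan.py .558 -.186 .21 180 0 153 20
```

```text
from [ 0.2235 -0.5835  0.2304] [-179.95   -0.     20.96] w 0.0855 F [ 0.8 -0.2  0.3] t 0.15
tx2.27 ty-1.26 tz0.1 rz-6.6
tx2.4 ty-0.99 tz0.1 rz-6.6
tx2.5 ty-0.71 tz0.1 rz-6.6
tx2.56 ty-0.41 tz0.1 rz-6.6
tx2.59 ty-0.12 tz0.1 rz-6.6
tx2.59 ty0.18 tz0.1 rz-6.6
tx2.55 ty0.48 tz0.1 rz-6.6
tx2.48 ty0.77 tz0.1 rz-6.6
tx2.38 ty1.05 tz0.1 rz-6.6
tx2.24 ty1.32 tz0.1 rz-6.6
tx2.07 ty1.56 tz0.1 rz-6.6
tx1.88 ty1.79 tz0.1 rz-6.6
tx1.66 ty2 tz0.1 rz-6.6
tx1.42 ty2.17 tz0.1 rz-6.6
tx1.16 ty2.32 tz0.1 rz-6.6
tx0.89 ty2.44 tz0.1 rz-6.6
tx0.6 ty2.53 tz0.1 rz-6.6
tx0.31 ty2.58 tz0.1 rz-6.6
tx0.01 ty2.6 tz0.1 rz-6.6
tx-0.29 ty2.58 tz0.1 rz-6.6
```

>>> {"op": "play_rows", "data": {"moves": [{"claw": 1, "tx": 2.3, "ty": -1.3, "tz": 0.1, "rz": -6.6}, {"claw": 1, "tx": 2.4, "ty": -1.0, "tz": 0.1, "rz": -6.6}, {"claw": 1, "tx": 2.5, "ty": -0.7, "tz": 0.1, "rz": -6.6}, {"claw": 1, "tx": 2.6, "ty": -0.4, "tz": 0.1, "rz": -6.6}, {"claw": 1, "tx": 2.6, "ty": -0.1, "tz": 0.1, "rz": -6.6}]}}

```text
validation failed for argument at $.mo...
```

>>> {"op": "play_rows", "data": {"moves": [{"claw": 1, "tx": 2.6, "ty": 0.2, "tz": 0.1, "rz": -6.6}, {"claw": 1, "tx": 2.5, "ty": 0.5, "tz": 0.1, "rz": -6.6}, {"claw": 1, "tx": 2.5, "ty": 0.8, "tz": 0.1, "rz": -6.6}, {"claw": 1, "tx": 2.4, "ty": 1.0, "tz": 0.1, "rz": -6.6}, {"claw": 1, "tx": 2.2, "ty": 1.3, "tz": 0.1, "rz": -6.6}]}}

```text
validation failed for argument at $.mo...
```

>>> {"op": "play_rows", "data": {"moves": [{"claw": 1, "tx": 2.1, "ty": 1.6, "tz": 0.1, "rz": -6.6}, {"claw": 1, "tx": 1.9, "ty": 1.8, "tz": 0.1, "rz": -6.6}, {"claw": 1, "tx": 1.7, "ty": 2.0, "tz": 0.1, "rz": -6.6}, {"claw": 1, "tx": 1.4, "ty": 2.2, "tz": 0.1, "rz": -6.6}, {"claw": 1, "tx": 1.2, "ty": 2.3, "tz": 0.1, "rz": -6.6}]}}

```text
validation failed for argument at $.mo...
```

>>> {"op": "play_rows", "data": {"moves": [{"claw": 1, "tx": 0.9, "ty": 2.4, "tz": 0.1, "rz": -6.6}, {"claw": 1, "tx": 0.6, "ty": 2.5, "tz": 0.1, "rz": -6.6}, {"claw": 1, "tx": 0.3, "ty": 2.6, "tz": 0.1, "rz": -6.6}, {"claw": 1, "tx": 0, "ty": 2.6, "tz": 0.1, "rz": -6.6}, {"claw": 1, "tx": -0.3, "ty": 2.6, "tz": 0.1, "rz": -6.6}]}}

```text
validation failed for argument at $.mo...
```

>>> {"op": "play_rows", "data": {"moves": [{"claw": 1}, {"claw": 1}, {"claw": 1}]}}

```text
validation failed for argument at $.mo...
```

```bash
cat > snap.py <<'E'
import sys,numpy as np,cv2
from workcell import *
from scipy.spatial.transform import Rotation as Ro
n=sys.argv[1];s=sense();c=camera("wrist")
T=np.eye(4);T[:3,:3]=Ro.from_euler("xyz",s["eef_rot"],degrees=True).as_matrix();T[:3,3]=s["tool_pos"]
W=np.linalg.inv(T@c["T_tool_cam"])
np.savez(f"pics/{n}.npz",image=c["image"],camera_matrix=c["camera_matrix"],world_to_cam=W,T=T)
cv2.imwrite(f"pics/{n}.png",c["image"][...,::-1]);print(s["tool_pos"],s["eef_rot"],s["clock"])
E
python3 snap.py w1
```

```text
[ 0.22352515 -0.58346936  0.23040658] [-1.79954164e+02 -4.61986537e-03  2.09575262e+01] 0.15
```

View pics/w1.png

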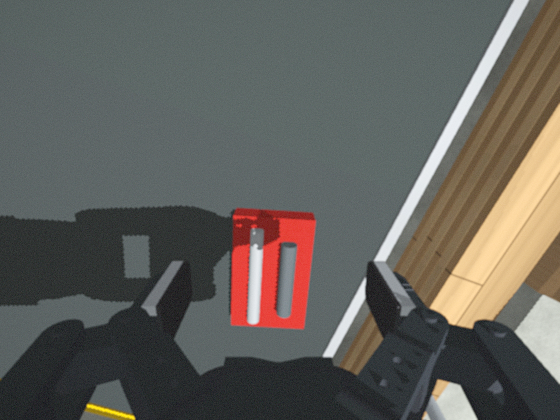

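The calls were refused and the arm is still at the start: the wrist view shows only an unlisted red tray at (272,268). Each row probably needs all seven keys, so I'll test that.

>>> {"op": "play_rows", "data": {"moves": [{"claw": 1, "tx": 2.3, "ty": -1.3, "tz": 0.1, "rx": 0, "ry": 0, "rz": -6.6}, {"claw": 1, "tx": 2.4, "ty": -1.0, "tz": 0.1, "rx": 0, "ry": 0, "rz": -6.6}, {"claw": 1, "tx": 2.5, "ty": -0.7, "tz": 0.1, "rx": 0, "ry": 0, "rz": -6.6}, {"claw": 1, "tx": 2.6, "ty": -0.4, "tz": 0.1, "rx": 0, "ry": 0, "rz": -6.6}, {"claw": 1, "tx": 2.6, "ty": -0.1, "tz": 0.1, "rx": 0, "ry": 0, "rz": -6.6}]}}

```text
clock: 0.62
tool_pos: [0.3084, -0.4826, 0.2257]
eef_rot: [-180.0, -0.0, 54.3]
force: [0.1, -1.2, 0.6]
gripper_width: 0.0851
finger_force: 0.0
```

>>> {"op": "play_rows", "data": {"moves": [{"claw": 1, "tx": 2.6, "ty": 0.2, "tz": 0.1, "rx": 0, "ry": 0, "rz": -6.6}, {"claw": 1, "tx": 2.5, "ty": 0.5, "tz": 0.1, "rx": 0, "ry": 0, "rz": -6.6}, {"claw": 1, "tx": 2.5, "ty": 0.8, "tz": 0.1, "rx": 0, "ry": 0, "rz": -6.6}, {"claw": 1, "tx": 2.4, "ty": 1.0, "tz": 0.1, "rx": 0, "ry": 0, "rz": -6.6}, {"claw": 1, "tx": 2.2, "ty": 1.3, "tz": 0.1, "rx": 0, "ry": 0, "rz": -6.6}]}}

```text
clock: 1.03
tool_pos: [0.3919, -0.3837, 0.2207]
eef_rot: [-180.0, -0.0, 87.3]
force: [0.1, -0.0, 0.6]
gripper_width: 0.0852
finger_force: 0.0
```

>>> {"op": "play_rows", "data": {"moves": [{"claw": 1, "tx": 2.1, "ty": 1.6, "tz": 0.1, "rx": 0, "ry": 0, "rz": -6.6}, {"claw": 1, "tx": 1.9, "ty": 1.8, "tz": 0.1, "rx": 0, "ry": 0, "rz": -6.6}, {"claw": 1, "tx": 1.7, "ty": 2.0, "tz": 0.1, "rx": 0, "ry": 0, "rz": -6.6}, {"claw": 1, "tx": 1.4, "ty": 2.2, "tz": 0.1, "rx": 0, "ry": 0, "rz": -6.6}, {"claw": 1, "tx": 1.2, "ty": 2.3, "tz": 0.1, "rx": 0, "ry": 0, "rz": -6.6}]}}

```text
clock: 1.45
tool_pos: [0.4759, -0.2834, 0.2157]
eef_rot: [-180.0, -0.0, 120.3]
force: [0.1, -0.1, -0.1]
gripper_width: 0.0854
finger_force: 0.0
```

>>> {"op": "play_rows", "data": {"moves": [{"claw": 1, "tx": 0.9, "ty": 2.4, "tz": 0.1, "rx": 0, "ry": 0, "rz": -6.6}, {"claw": 1, "tx": 0.6, "ty": 2.5, "tz": 0.1, "rx": 0, "ry": 0, "rz": -6.6}, {"claw": 1, "tx": 0.3, "ty": 2.6, "tz": 0.1, "rx": 0, "ry": 0, "rz": -6.6}, {"claw": 1, "tx": 0, "ty": 2.6, "tz": 0.1, "rx": 0, "ry": 0, "rz": -6.6}, {"claw": 1, "tx": -0.3, "ty": 2.6, "tz": 0.1, "rx": 0, "ry": 0, "rz": -6.6}]}}

```text
clock: 1.87
tool_pos: [0.5593, -0.1841, 0.2107]
eef_rot: [-180.0, -0.0, 153.3]
force: [0.6, -0.2, -0.1]
gripper_width: 0.086
finger_force: 0.0
```

>>> {"op": "play_rows", "data": {"moves": [{"claw": 1, "tx": 0, "ty": 0, "tz": 0, "rx": 0, "ry": 0, "rz": 0}, {"claw": 1, "tx": 0, "ty": 0, "tz": 0, "rx": 0, "ry": 0, "rz": 0}]}}

```text
clock: 2.03
tool_pos: [0.5589, -0.1843, 0.2104]
eef_rot: [-180.0, -0.0, 153.0]
force: [-0.4, -0.2, -0.6]
gripper_width: 0.0854
finger_force: 0.0
```

```bash
python3 snap.py w2; python3 plan.py .496 .068 .196 180 0 159.9 8
```

```text
[ 0.55890613 -0.1842754   0.21044089] [-1.79989140e+02 -2.85811825e-02  1.53014464e+02] 2.0333
from [ 0.5584 -0.1851  0.2105] [-1.7998e+02 -3.0000e-02  1.5290e+02] w 0.0855 F [ 1.  -0.3 -0.4] t 2.08
tx2.14 ty2.46 tz0.18 rz-0.87
tx2.1 ty2.49 tz0.18 rz-0.87
tx2.06 ty2.52 tz0.18 rz-0.87
tx2.02 ty2.56 tz0.18 rz-0.87
tx1.98 ty2.59 tz0.18 rz-0.87
tx1.94 ty2.62 tz0.18 rz-0.87
tx1.9 ty2.64 tz0.18 rz-0.87
tx1.86 ty2.67 tz0.18 rz-0.87
```

View pics/w2.png

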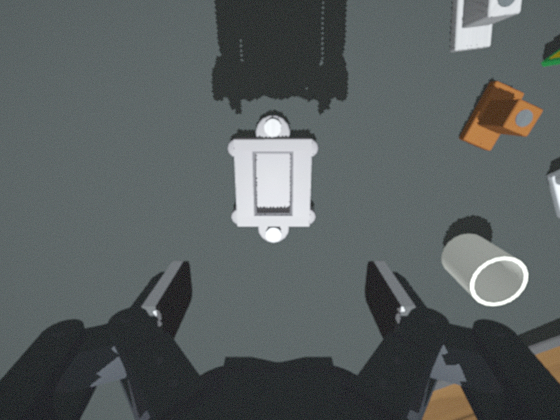

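The wrist view shows the socket at (273,183) with its pocket around (273,184), and the protector and brown look-alike well away. I'll take a settled picture and measure the pocket opening by its inner contour.

```bash
python3 snap.py w3; python3 - <<'E'
from h import *
im,K,W=ld("w3");g=cv2.cvtColor(im,cv2.COLOR_RGB2GRAY)
print("row",g[184,228:320].tolist());print("col",g[135:232,273].tolist())
for t in(150,170,190,210):
    m=np.zeros_like(g);m[105:245,215:335]=(g[105:245,215:335]>t)*255
    cs,h=cv2.findContours(m,cv2.RETR_CCOMP,2)
    for c,hh in zip(cs,h[0]):
        if cv2.contourArea(c)<1000: continue
        z=.024
        P=np.array([plane(K,W,p[0],z)[:2] for p in c],np.float32)*1000
        r=cv2.minAreaRect(P);print(t,"hole" if hh[3]>=0 else "outer",np.round(r[0],1),np.round(r[1],1),round(r[2],1))
E
```

```text
[ 0.55841061 -0.18505573  0.21054787] [-1.79983617e+02 -2.88873187e-02  1.52903972e+02] 2.0833
row [100, 98, 106, 103, 102, 101, 98, 123, 191, 222, 224, 221, 222, 222, 222, 223, 223, 223, 225, 224, 226, 224, 225, 225, 223, 211, 178, 150, 143, 187, 224, 229, 227, 228, 229, 227, 229, 228, 228, 228, 231, 229, 229, 230, 230, 231, 231, 230, 230, 229, 230, 228, 229, 229, 228, 230, 229, 229, 230, 229, 228, 228, 200, 151, 146, 183, 214, 227, 227, 226, 224, 225, 223, 224, 225, 224, 226, 225, 224, 223, 223, 223, 215, 179, 118, 98, 100, 102, 101, 105, 101, 105]
col [247, 215, 144, 99, 150, 198, 212, 213, 213, 211, 213, 213, 213, 214, 215, 215, 196, 180, 190, 213, 220, 220, 220, 222, 221, 221, 222, 223, 222, 225, 224, 225, 225, 226, 225, 225, 226, 224, 227, 227, 228, 227, 228, 227, 228, 228, 229, 229, 228, 231, 229, 231, 228, 230, 230, 230, 230, 231, 231, 231, 231, 231, 230, 232, 231, 231, 231, 232, 231, 233, 231, 213, 163, 97, 80, 80, 76, 95, 129, 140, 164, 216, 229, 229, 228, 227, 229, 229, 228, 231, 223, 177, 178, 249, 255, 255, 255]
150 outer [ 566.6 -195.1] [ 96.6 120.9] 62.8
170 outer [ 566.8 -195. ] [ 95.5 120.6] 63.5
190 outer [ 553.2 -188.1] [37.4 60.6] 62.9
190 outer [ 567.1 -195.3] [ 94.3 119.9] 62.7
190 hole [ 557.4 -190.5] [46.4 76.1] 63.8
210 outer [ 553.7 -188.4] [35.4 59.5] 62.9
210 outer [ 567.2 -194.9] [ 92.9 117.4] 62.9
210 hole [ 557.6 -190.5] [48.2 77.4] 63.3
```

>>> {"op": "play_rows", "data": {"moves": [{"claw": 1, "tx": 2.1, "ty": 2.5, "tz": 0.1, "rx": 0, "ry": 0, "rz": -0.9}, {"claw": 1, "tx": 2.1, "ty": 2.5, "tz": 0.1, "rx": 0, "ry": 0, "rz": -0.9}, {"claw": 1, "tx": 2.1, "ty": 2.5, "tz": 0.1, "rx": 0, "ry": 0, "rz": -0.9}, {"claw": 1, "tx": 2.0, "ty": 2.5, "tz": 0.1, "rx": 0, "ry": 0, "rz": -0.9}, {"claw": 1, "tx": 2.0, "ty": 2.6, "tz": 0.1, "rx": 0, "ry": 0, "rz": -0.9}]}}

```text
clock: 2.55
tool_pos: [0.5182, -0.0272, 0.2059]
eef_rot: [-180.0, 0.0, 157.3]
force: [0.3, -0.7, 0.2]
gripper_width: 0.0855
finger_force: 0.0
```

>>> {"op": "play_rows", "data": {"moves": [{"claw": 1, "tx": 1.9, "ty": 2.6, "tz": 0.1, "rx": 0, "ry": 0, "rz": -0.9}, {"claw": 1, "tx": 1.9, "ty": 2.6, "tz": 0, "rx": 0, "ry": 0, "rz": -0.9}, {"claw": 1, "tx": 1.9, "ty": 2.7, "tz": 0, "rx": 0, "ry": 0, "rz": -0.8}, {"claw": 1, "tx": 0, "ty": 0, "tz": 0, "rx": 0, "ry": 0, "rz": 0}, {"claw": 1, "tx": 0, "ty": 0, "tz": 0, "rx": 0, "ry": 0, "rz": 0}]}}

```text
clock: 2.97
tool_pos: [0.4949, 0.0674, 0.2051]
eef_rot: [-180.0, 0.0, 160.1]
force: [-0.2, -0.2, 0.7]
gripper_width: 0.0854
finger_force: 0.0
```

>>> {"op": "play_rows", "data": {"moves": [{"claw": 1, "tx": 0, "ty": 0, "tz": 0, "rx": 0, "ry": 0, "rz": 0}, {"claw": 1, "tx": 0, "ty": 0, "tz": 0, "rx": 0, "ry": 0, "rz": 0}]}}

```text
clock: 3.13
tool_pos: [0.4956, 0.0659, 0.2048]
eef_rot: [-180.0, 0.0, 159.9]
force: [0.1, 0.3, 0.0]
gripper_width: 0.0853
finger_force: 0.0
```

```bash
python3 snap.py w4; python3 - <<'E'
from h import *
im,K,W=ld("w4");g=cv2.cvtColor(im,cv2.COLOR_RGB2GRAY)
pf=proj(K,W,np.array([.496,.068,.012]));pt=proj(K,W,np.array([.496,.068,.054]));print(pf,pt)
u,v=pt.round().astype(int);x0,y0=u-100,v-80
c=cv2.resize(im[y0:y0+140,x0:x0+200],None,fx=4,fy=4,interpolation=2);cv2.imwrite("pics/w4c.png",c[...,::-1]);print(x0,y0)
for t in(150,180,200):
    m=(g>t).astype(np.uint8)
    n,l,s,ce=cv2.connectedComponentsWithStats(m)
    for i in range(1,n):
        if s[i,4]>300 and abs(ce[i][0]-u)<60 and abs(ce[i][1]-v)<60: print(t,s[i],ce[i].round(1))
E
```

```text
[0.49559361 0.0658609  0.20482984] [-1.79991303e+02  1.88805002e-02  1.59927465e+02] 3.1333
[279.7293442  181.29215454] [280.01383503 191.09636548]
180 111
150 [ 262  152   33   57 1356] [278. 184.]
180 [ 263  152   32   57 1151] [277.9 183.7]
200 [ 263  152   32   56 1058] [277.6 184. ]
```

View pics/w4c.png

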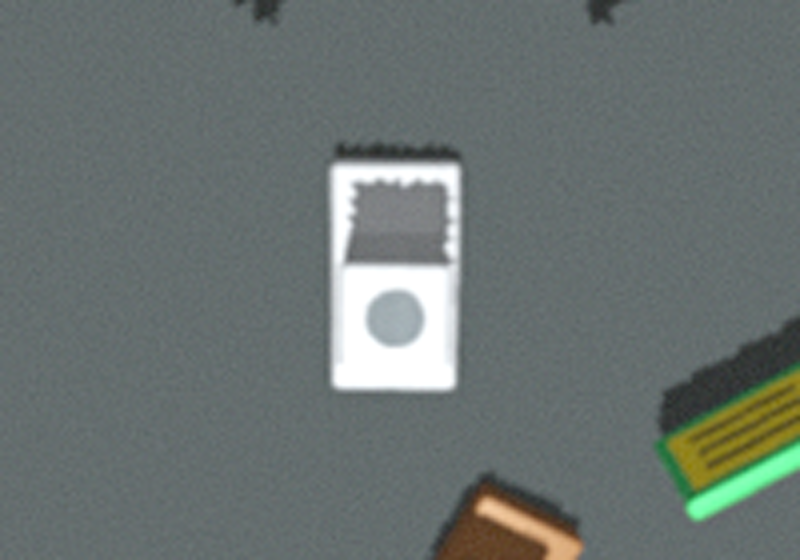

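The crop is centred on the steel spigot: foot corners at crop (330,160)-(461,160)-(457,390)-(331,390), shank-top circle at (395,318). The small tag and brown look-alike are clear of the fingers.

```bash
python3 - <<'E'
from h import *
im,K,W=ld("w4");g=cv2.cvtColor(im,cv2.COLOR_RGB2GRAY)
A=lambda px,py:(px/4+180-.375,py/4+111-.375)
print("circ",plane(K,W,A(395,318),.054)*1e3)
t=[plane(K,W,A(*p),.012)*1e3 for p in((457,390),(331,390))];b=[plane(K,W,A(*p),.0)*1e3 for p in((330,160),(461,160))]
print(np.round(t,1),np.round(b,1),"c",np.mean(t+b,axis=0))
P=np.array([p for p in t+b]);e=np.roll(P,-1,0)-P;print(np.linalg.norm(e[:,:2],axis=1),np.degrees(np.arctan2(e[:,1],e[:,0])))
# top camera pocket hole, ruled the same way
im,K,W=ld("top0");g=cv2.cvtColor(im,cv2.COLOR_RGB2GRAY)
for th in(215,230,245,252):
    m=np.zeros_like(g);m[190:280,365:445]=(g[190:280,365:445]>th)*255
    cs,h=cv2.findContours(m,cv2.RETR_CCOMP,2)
    for c,hh in zip(cs,h[0]):
        if cv2.contourArea(c)<300: continue
        P=np.array([plane(K,W,p[0],.024)[:2] for p in c],np.float32)*1000
        r=cv2.minAreaRect(P);print(th,"hole" if hh[3]>=0 else "outer",np.round(r[0],1),np.round(r[1],1),round(r[2],1))
E
```

```text
circ [494.48083077  66.79663437  54.        ]
[[532.   72.6  12. ]
 [519.3  37.9  12. ]] [[458.   60.5   0. ]
 [470.9  95.7   0. ]] c [495.07381961  66.63234725   6.        ]
[36.95331456 65.36075708 37.46332154 65.37487606] [-110.10167597  159.7612062    69.91500859  -20.68575256]
215 outer [ 558.7 -187.3] [ 95.8 144.5] 62.9
230 outer [ 569.2 -191.9] [ 94.1 119.8] 63.3
230 hole [ 558.6 -189. ] [48.3 77.6] 63.0
245 outer [ 556.2 -184.6] [33.8 59.2] 62.9
245 outer [ 569.9 -191.7] [ 90.1 118.8] 64.7
245 hole [ 558.5 -189.2] [50.9 80.9] 62.7
252 outer [ 556.4 -184.9] [30.9 56.7] 61.8
252 outer [ 577.1 -177.8] [ 75.6 122.2] 40.4
```

```bash
python3 plan.py .4955 .0674 .044 180 0 159.7 5
```

```text
from [0.4956 0.0659 0.2048] [-1.7999e+02  1.0000e-02  1.5993e+02] w 0.0854 F [-0.7  0.1  0.1] t 3.18
tx0.01 ty0.03 tz3.22 rz0.05
tx0.01 ty0.03 tz3.22 rz0.05
tx0.01 ty0.03 tz3.22 rz0.05
tx0.01 ty0.03 tz3.22 rz0.05
tx0.01 ty0.03 tz3.22 rz0.05
```

>>> {"op": "play_rows", "data": {"moves": [{"claw": 1, "tx": 0.05, "ty": 0.15, "tz": 3.6, "rx": 0, "ry": 0, "rz": 0.2}, {"claw": 1, "tx": 0, "ty": 0, "tz": 3.6, "rx": 0, "ry": 0, "rz": 0}, {"claw": 1, "tx": 0, "ty": 0, "tz": 3.6, "rx": 0, "ry": 0, "rz": 0}, {"claw": 1, "tx": 0, "ty": 0, "tz": 3.3, "rx": 0, "ry": 0, "rz": 0}, {"claw": 1, "tx": 0, "ty": 0, "tz": 2.0, "rx": 0, "ry": 0, "rz": 0}], "grip_force": 50}}

```text
clock: 3.6
tool_pos: [0.4946, 0.0676, 0.0409]
eef_rot: [-179.9, -0.1, 159.7]
force: [0.6, -0.1, 0.4]
gripper_width: 0.0855
finger_force: 0.0
```

>>> {"op": "play_rows", "data": {"moves": [{"claw": 0, "tx": 0, "ty": 0, "tz": 0, "rx": 0, "ry": 0, "rz": 0}, {"claw": -0.2, "tx": 0, "ty": 0, "tz": 0, "rx": 0, "ry": 0, "rz": 0}, {"claw": -0.6, "tx": 0, "ty": 0, "tz": 0, "rx": 0, "ry": 0, "rz": 0}, {"claw": -1, "tx": 0, "ty": 0, "tz": 0, "rx": 0, "ry": 0, "rz": 0}, {"claw": -1, "tx": 0, "ty": 0, "tz": 0, "rx": 0, "ry": 0, "rz": 0}], "grip_force": 50}}

```text
clock: 4.02
tool_pos: [0.4961, 0.0685, 0.0453]
eef_rot: [180.0, 0.1, 159.9]
force: [-3.7, -4.6, 20.0]
gripper_width: 0.0261
finger_force: 51.5
```

>>> {"op": "play_rows", "data": {"moves": [{"claw": -1, "tx": 0, "ty": 0, "tz": 0, "rx": 0, "ry": 0, "rz": 0}, {"claw": -1, "tx": 0, "ty": 0, "tz": 0, "rx": 0, "ry": 0, "rz": 0}, {"claw": -1, "tx": 0, "ty": 0, "tz": 0, "rx": 0, "ry": 0, "rz": 0}], "grip_force": 50}}

```text
clock: 4.27
tool_pos: [0.4961, 0.0686, 0.0454]
eef_rot: [180.0, 0.2, 159.9]
force: [-1.1, -3.3, 8.7]
gripper_width: 0.0266
finger_force: 48.6
```

Grasped: width 26.6 mm is close to the 28 mm shank. Next I'll lift and carry it to a hover over the pocket.

>>> {"op": "play_rows", "data": {"moves": [{"claw": -1, "tx": 0, "ty": 0, "tz": -2.0, "rx": 0, "ry": 0, "rz": 0}, {"claw": -1, "tx": 0, "ty": 0, "tz": -4.0, "rx": 0, "ry": 0, "rz": 0}, {"claw": -1, "tx": 0, "ty": 0, "tz": -2.5, "rx": 0, "ry": 0, "rz": 0}]}}

```text
clock: 4.52
tool_pos: [0.4955, 0.0688, 0.1316]
eef_rot: [180.0, 0.1, 159.9]
force: [0.0, -0.2, -2.5]
gripper_width: 0.0263
finger_force: 51.0
```

```bash
python3 plan.py .558 -.1898 .130 180 0 153.1 10
```

```text
from [0.4955 0.0688 0.1316] [1.7997e+02 8.0000e-02 1.5986e+02] w 0.0263 F [ 0.  -0.2 -2.5] t 4.52
tx-1.48 ty-2.21 tz0.02 ry0.01 rz0.68
tx-1.5 ty-2.19 tz0.02 ry0.01 rz0.68
tx-1.53 ty-2.18 tz0.02 ry0.01 rz0.68
tx-1.55 ty-2.16 tz0.02 ry0.01 rz0.68
tx-1.58 ty-2.14 tz0.02 ry0.01 rz0.68
tx-1.61 ty-2.12 tz0.02 ry0.01 rz0.68
tx-1.63 ty-2.1 tz0.02 ry0.01 rz0.68
tx-1.66 ty-2.08 tz0.02 ry0.01 rz0.68
tx-1.68 ty-2.06 tz0.02 ry0.01 rz0.68
tx-1.7 ty-2.04 tz0.02 ry0.01 rz0.68
```

>>> {"op": "play_rows", "data": {"moves": [{"claw": -1, "tx": -1.5, "ty": -2.2, "tz": 0, "rx": 0, "ry": 0, "rz": 0.7}, {"claw": -1, "tx": -1.5, "ty": -2.2, "tz": 0, "rx": 0, "ry": 0, "rz": 0.7}, {"claw": -1, "tx": -1.5, "ty": -2.2, "tz": 0, "rx": 0, "ry": 0, "rz": 0.7}, {"claw": -1, "tx": -1.6, "ty": -2.2, "tz": 0, "rx": 0, "ry": 0, "rz": 0.7}, {"claw": -1, "tx": -1.6, "ty": -2.1, "tz": 0, "rx": 0, "ry": 0, "rz": 0.7}]}}

```text
clock: 4.93
tool_pos: [0.527, -0.0622, 0.1298]
eef_rot: [180.0, 0.1, 156.3]
force: [0.5, -0.0, -3.4]
gripper_width: 0.0262
finger_force: 51.0
```

>>> {"op": "play_rows", "data": {"moves": [{"claw": -1, "tx": -1.6, "ty": -2.1, "tz": 0, "rx": 0, "ry": 0, "rz": 0.7}, {"claw": -1, "tx": -1.6, "ty": -2.1, "tz": 0, "rx": 0, "ry": 0, "rz": 0.7}, {"claw": -1, "tx": -1.7, "ty": -2.1, "tz": 0, "rx": 0, "ry": 0, "rz": 0.7}, {"claw": -1, "tx": -1.7, "ty": -2.1, "tz": 0, "rx": 0, "ry": 0, "rz": 0.6}, {"claw": -1, "tx": -1.7, "ty": -2.0, "tz": 0, "rx": 0, "ry": 0, "rz": 0.6}]}}

```text
clock: 5.35
tool_pos: [0.5582, -0.1917, 0.1296]
eef_rot: [-180.0, 0.0, 153.0]
force: [0.2, -0.3, -2.7]
gripper_width: 0.0264
finger_force: 51.0
```

>>> {"op": "play_rows", "data": {"moves": [{"claw": -1, "tx": 0, "ty": 0, "tz": 0, "rx": 0, "ry": 0, "rz": 0}, {"claw": -1, "tx": 0, "ty": 0, "tz": 0, "rx": 0, "ry": 0, "rz": 0}, {"claw": -1, "tx": 0, "ty": 0, "tz": 0, "rx": 0, "ry": 0, "rz": 0}]}}

```text
clock: 5.6
tool_pos: [0.5578, -0.1899, 0.1291]
eef_rot: [180.0, -0.0, 153.0]
force: [-0.3, 0.9, -3.2]
gripper_width: 0.026
finger_force: 51.0
```

```bash
python3 plan.py .558 -.1898 .070 180 0 153.1 2; python3 snap.py w5; python3 - <<'E'
from h import *
c=cv2.imread("pics/w5.png")
cv2.imwrite("pics/w5c.png",cv2.resize(c[100:400,140:420],None,fx=2,fy=2,interpolation=2))
E
```

```text
from [ 0.5578 -0.1899  0.1291] [ 1.8000e+02 -1.0000e-02  1.5305e+02] w 0.026 F [-0.3  0.9 -3.2] t 5.6
tx-0.01 ty0.01 tz2.96 rz-0.03
tx-0.01 ty0.01 tz2.96 rz-0.03
[ 0.55776137 -0.18991683  0.12914998] [ 1.79997159e+02 -7.25670041e-03  1.53049354e+02] 5.6
```

View pics/w5c.png

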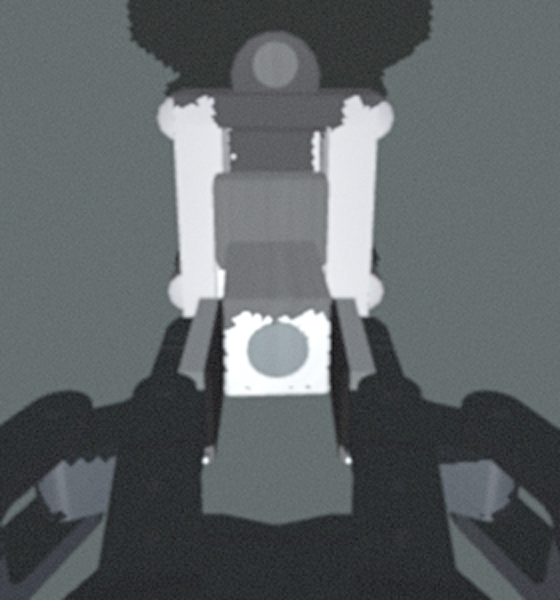

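The spigot is held upright and square over the pocket. In the crop the shank-top circle is at (277,350), and the foot's near edge runs from (215,175) to (327,175), between the pocket's side walls. Numeric check:

```bash
python3 - <<'E'
from h import *
im,K,W=ld("w5");c=np.load("pics/w5.npz");T=c["T"]
A=lambda px,py:(px/2+140-.25,py/2+100-.25)
z=T[2,3]
for n,p,zz in(("circ",(277,350),z+.0086),("footL",(215,175),z-.0334),("footR",(327,175),z-.0334)):
    P=plane(K,W,A(*p),zz);print(n,P.round(4),"tool",(T[:3,:3].T@(P-T[:3,3])*1e3).round(1))
E
```

```text
circ [ 0.5572 -0.1899  0.1377] tool [ 0.5 -0.2 -8.6]
footL [ 0.5179 -0.1907  0.0957] tool [ 35.1 -18.8  33.4]
footR [ 0.5332 -0.1607  0.0957] tool [35.1 14.9 33.4]
```

```bash
python3 - <<'E'
from h import *
im,K,W=ld("w5");g=cv2.GaussianBlur(cv2.cvtColor(im,cv2.COLOR_RGB2GRAY),(1,5),0).astype(int)
T=np.load("pics/w5.npz")["T"]
for v in(168,178,193,205,215,225,232,240,260,275,285):
    print(v,g[v,222:330:1].tolist())
E
```

```text
168 [120, 140, 166, 186, 198, 214, 224, 225, 225, 225, 226, 226, 225, 226, 227, 226, 227, 227, 227, 227, 228, 228, 229, 229, 229, 230, 231, 228, 212, 179, 167, 166, 142, 101, 90, 96, 95, 97, 95, 95, 97, 94, 95, 98, 96, 95, 97, 96, 97, 96, 97, 94, 96, 94, 97, 98, 96, 96, 98, 93, 96, 95, 96, 95, 94, 97, 96, 96, 95, 95, 96, 94, 92, 102, 152, 210, 231, 207, 145, 118, 147, 175, 202, 225, 229, 230, 229, 229, 228, 228, 228, 227, 227, 226, 227, 226, 226, 226, 225, 225, 225, 224, 224, 225, 225, 220, 208, 191]
178 [110, 107, 108, 106, 120, 175, 213, 226, 228, 226, 226, 227, 227, 226, 228, 228, 227, 228, 228, 229, 229, 228, 229, 230, 231, 230, 231, 230, 219, 187, 166, 162, 153, 161, 189, 174, 119, 91, 94, 97, 97, 96, 96, 94, 97, 95, 97, 94, 94, 97, 96, 93, 95, 95, 94, 96, 96, 97, 95, 98, 94, 96, 98, 96, 94, 98, 93, 97, 97, 97, 95, 95, 95, 99, 152, 211, 231, 205, 149, 146, 161, 177, 210, 230, 231, 229, 230, 228, 229, 229, 228, 228, 228, 228, 228, 227, 226, 227, 226, 226, 225, 226, 226, 226, 225, 203, 146, 109]
193 [108, 108, 110, 108, 106, 127, 185, 220, 228, 227, 227, 226, 227, 227, 228, 228, 2
[... 4017 characters left out ...]
164, 162, 159, 173, 218, 248, 253, 253, 251, 252, 252, 253, 251, 231, 179, 84, 33, 38, 36, 41, 39, 42, 69, 107, 129, 127, 125, 127, 126, 127, 127, 127, 128, 126, 111, 79, 52, 47, 44, 51]
285 [48, 48, 43, 50, 49, 41, 61, 96, 115, 123, 128, 132, 130, 134, 133, 132, 132, 134, 132, 113, 75, 46, 44, 40, 39, 37, 38, 40, 31, 58, 123, 194, 243, 255, 255, 255, 255, 255, 255, 254, 254, 254, 255, 253, 246, 228, 203, 184, 176, 167, 163, 162, 161, 161, 160, 160, 162, 163, 164, 165, 165, 166, 166, 168, 175, 185, 200, 222, 239, 248, 252, 251, 250, 250, 251, 251, 251, 252, 253, 253, 245, 213, 137, 54, 34, 39, 39, 38, 35, 41, 44, 47, 73, 111, 131, 134, 132, 132, 133, 133, 133, 131, 128, 121, 115, 93, 59, 44]
```

Depth-corrected, the foot sits about 1–2 mm off in tool y while the shank top is centred, a tilt of about 2° in the grip. I'll correct with a small turn about tool x and descend gently.

>>> {"op": "play_rows", "data": {"moves": [{"claw": -1, "tx": 0, "ty": 0, "tz": 2.5, "rx": -1.5, "ry": 0, "rz": 0}, {"claw": -1, "tx": 0, "ty": 0, "tz": 2.0, "rx": 0, "ry": 0, "rz": 0}, {"claw": -1, "tx": 0, "ty": 0, "tz": 1.0, "rx": 0, "ry": 0, "rz": 0}, {"claw": -1, "tx": 0, "ty": 0, "tz": 0.3, "rx": 0, "ry": 0, "rz": 0}, {"claw": -1, "tx": 0, "ty": 0, "tz": 0.3, "rx": 0, "ry": 0, "rz": 0}]}}

```text
clock: 6.07
tool_pos: [0.5588, -0.1889, 0.0679]
eef_rot: [178.5, -0.0, 153.1]
force: [-0.1, -0.0, -4.0]
gripper_width: 0.0267
finger_force: 51.0
```

>>> {"op": "play_rows", "data": {"moves": [{"claw": -1, "tx": 0, "ty": 0, "tz": 0.3, "rx": 0, "ry": 0, "rz": 0}, {"claw": -1, "tx": 0, "ty": 0, "tz": 0.3, "rx": 0, "ry": 0, "rz": 0}]}}

```text
clock: 6.23
tool_pos: [0.5591, -0.1893, 0.0625]
eef_rot: [178.5, 0.1, 153.1]
force: [-0.5, 0.2, -3.3]
gripper_width: 0.0262
finger_force: 51.0
```

The foot is already about 7 mm below the rim with no contact force. I'll continue down.

>>> {"op": "play_rows", "data": {"moves": [{"claw": -1, "tx": 0, "ty": -0.05, "tz": 0.3, "rx": 0, "ry": 0, "rz": 0}, {"claw": -1, "tx": 0, "ty": 0, "tz": 0.2, "rx": 0, "ry": 0, "rz": 0}, {"claw": -1, "tx": 0, "ty": 0, "tz": 0.1, "rx": 0, "ry": 0, "rz": 0}]}}

```text
clock: 6.48
tool_pos: [0.5585, -0.1897, 0.0558]
eef_rot: [178.5, 0.0, 153.1]
force: [0.2, -0.5, -3.2]
gripper_width: 0.0265
finger_force: 51.0
```

>>> {"op": "play_rows", "data": {"moves": [{"claw": -1, "tx": 0, "ty": 0, "tz": 0.1, "rx": 0, "ry": 0, "rz": 0}, {"claw": -1, "tx": 0, "ty": 0, "tz": 0, "rx": 0, "ry": 0, "rz": 0}]}}

```text
clock: 6.65
tool_pos: [0.5585, -0.1897, 0.0552]
eef_rot: [178.5, 0.0, 153.1]
force: [-2.0, -0.2, 0.4]
gripper_width: 0.0262
finger_force: 51.4
```

Floor contact. I'll press slightly, then release and rise.

>>> {"op": "play_rows", "data": {"moves": [{"claw": -1, "tx": 0, "ty": 0, "tz": 0.1, "rx": 0, "ry": 0, "rz": 0}, {"claw": -0.3, "tx": 0, "ty": 0, "tz": 0, "rx": 0, "ry": 0, "rz": 0}, {"claw": 0, "tx": 0, "ty": 0, "tz": 0, "rx": 0, "ry": 0, "rz": 0}, {"claw": 0.3, "tx": 0, "ty": 0, "tz": 0, "rx": 0, "ry": 0, "rz": 0}]}}

```text
clock: 6.98
tool_pos: [0.5588, -0.1897, 0.054]
eef_rot: [178.5, 0.0, 153.1]
force: [-0.1, 0.6, -0.4]
gripper_width: 0.0527
finger_force: 0.0
```

>>> {"op": "play_rows", "data": {"moves": [{"claw": 0.5, "tx": 0, "ty": 0, "tz": -0.5, "rx": 0.5, "ry": 0, "rz": 0}, {"claw": 1, "tx": 0, "ty": 0, "tz": -3, "rx": 0.5, "ry": 0, "rz": 0}, {"claw": 1, "tx": 0, "ty": 0, "tz": -4, "rx": 0.5, "ry": 0, "rz": 0}, {"claw": 1, "tx": 0, "ty": 0, "tz": -4, "rx": 0, "ry": 0, "rz": 0}, {"claw": 1, "tx": 0, "ty": 0, "tz": -4, "rx": 0, "ry": 0, "rz": 0}]}}

```text
clock: 7.4
tool_pos: [0.5578, -0.1902, 0.2108]
eef_rot: [-180.0, -0.0, 153.1]
force: [0.5, -0.7, 0.2]
gripper_width: 0.0856
finger_force: 0.0
```

>>> {"op": "play_rows", "data": {"moves": [{"claw": 1, "tx": 0, "ty": 0, "tz": 0, "rx": 0, "ry": 0, "rz": 0}, {"claw": 1, "tx": 0, "ty": 0, "tz": 0, "rx": 0, "ry": 0, "rz": 0}]}}

```text
clock: 7.57
tool_pos: [0.5587, -0.1907, 0.2113]
eef_rot: [-180.0, 0.3, 153.1]
force: [0.5, 0.3, -0.5]
gripper_width: 0.0852
finger_force: 0.0
```

```bash
python3 snap.py w6; python3 - <<'E'
from h import *
im,K,W=ld("w6")
u,v=proj(K,W,np.array([.558,-.1898,.04])).round().astype(int);print(u,v)
x0,y0=u-70,max(v-75,0)
cv2.imwrite("pics/w6c.png",cv2.resize(im[y0:y0+150,x0:x0+140],None,fx=4,fy=4,interpolation=2)[...,::-1]);print(x0,y0)
E
```

```text
[ 0.55873409 -0.19069749  0.21127646] [-179.97627996    0.27947968  153.05955477] 7.5667
279 185
209 110
```

View pics/w6c.png

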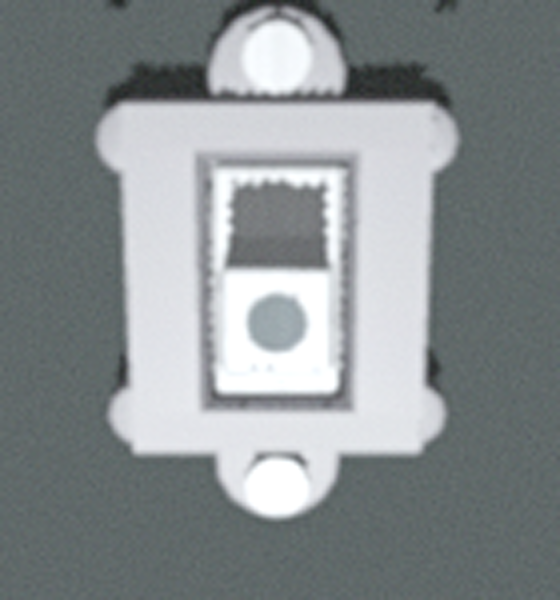

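The crop shows the spigot foot inside the pocket with an even dark gap all round and the shank upright (circle at (277,322)), so it is seated and released. Next, move to a hover over the tag.

```bash
python3 - <<'E'
from h import *
im,K,W=ld("w6");A=lambda px,py:(px/4+209-.375,py/4+110-.375)
print("circ",plane(K,W,A(277,322),.064).round(4), "as if 3mm high",plane(K,W,A(277,322),.067).round(4))
t=[plane(K,W,A(*p),.022) for p in((213,163),(346,163),(338,393),(217,393))];print(np.mean(t,0).round(4),np.linalg.norm(np.roll(t,-1,0)-np.array(t),axis=1).round(4))
E
python3 plan.py .544 .305 .21 180 0 150 13
```

```text
circ [ 0.5571 -0.1902  0.064 ] as if 3mm high [ 0.5564 -0.1898  0.067 ]
[ 0.5572 -0.1897  0.022 ] [0.0363 0.0664 0.0351 0.0663]
from [ 0.558  -0.1904  0.2093] [-1.7998e+02  8.0000e-02  1.5306e+02] w 0.0855 F [ 0.5  0.5 -1.7] t 7.62
tx1.82 ty3.35 tz-0.01 ry0.01 rz0.24
tx1.84 ty3.34 tz-0.01 ry0.01 rz0.24
tx1.85 ty3.33 tz-0.01 ry0.01 rz0.24
tx1.86 ty3.33 tz-0.01 ry0.01 rz0.24
tx1.88 ty3.32 tz-0.01 ry0.01 rz0.24
tx1.89 ty3.31 tz-0.01 ry0.01 rz0.24
tx1.91 ty3.3 tz-0.01 ry0.01 rz0.24
tx1.92 ty3.29 tz-0.01 ry0.01 rz0.24
tx1.93 ty3.29 tz-0.01 ry0.01 rz0.24
tx1.95 ty3.28 tz-0.01 ry0.01 rz0.24
tx1.96 ty3.27 tz-0.01 ry0.01 rz0.24
tx1.97 ty3.26 tz-0.01 ry0.01 rz0.24
tx1.99 ty3.25 tz-0.01 ry0.01 rz0.24
```

>>> {"op": "play_rows", "data": {"moves": [{"claw": 1, "tx": 1.8, "ty": 3.3, "tz": 0, "rx": 0, "ry": 0, "rz": 0.2}, {"claw": 1, "tx": 1.8, "ty": 3.3, "tz": 0, "rx": 0, "ry": 0, "rz": 0.2}, {"claw": 1, "tx": 1.9, "ty": 3.3, "tz": 0, "rx": 0, "ry": 0, "rz": 0.2}, {"claw": 1, "tx": 1.9, "ty": 3.3, "tz": 0, "rx": 0, "ry": 0, "rz": 0.2}, {"claw": 1, "tx": 1.9, "ty": 3.3, "tz": 0, "rx": 0, "ry": 0, "rz": 0.2}]}}

```text
clock: 8.03
tool_pos: [0.5502, 0.0004, 0.207]
eef_rot: [-179.9, -0.2, 152.0]
force: [0.7, 0.6, -0.4]
gripper_width: 0.0854
finger_force: 0.0
```

>>> {"op": "play_rows", "data": {"moves": [{"claw": 1, "tx": 1.9, "ty": 3.3, "tz": 0, "rx": 0, "ry": 0, "rz": 0.3}, {"claw": 1, "tx": 1.9, "ty": 3.3, "tz": 0, "rx": 0, "ry": 0, "rz": 0.3}, {"claw": 1, "tx": 1.9, "ty": 3.3, "tz": 0, "rx": 0, "ry": 0, "rz": 0.3}, {"claw": 1, "tx": 1.9, "ty": 3.3, "tz": 0, "rx": 0, "ry": 0, "rz": 0.3}, {"claw": 1, "tx": 1.9, "ty": 3.3, "tz": 0, "rx": 0, "ry": 0, "rz": 0.3}]}}

```text
clock: 8.45
tool_pos: [0.5456, 0.1909, 0.207]
eef_rot: [-179.9, -0.1, 150.5]
force: [1.0, -0.2, 0.9]
gripper_width: 0.0855
finger_force: 0.0
```

>>> {"op": "play_rows", "data": {"moves": [{"claw": 1, "tx": 2.0, "ty": 3.3, "tz": 0, "rx": 0, "ry": 0, "rz": 0.2}, {"claw": 1, "tx": 2.0, "ty": 3.3, "tz": 0, "rx": 0, "ry": 0, "rz": 0.2}, {"claw": 1, "tx": 2.0, "ty": 3.2, "tz": 0, "rx": 0, "ry": 0, "rz": 0.2}, {"claw": 1, "tx": 0, "ty": 0, "tz": 0, "rx": 0, "ry": 0, "rz": 0}, {"claw": 1, "tx": 0, "ty": 0, "tz": 0, "rx": 0, "ry": 0, "rz": 0}]}}

```text
clock: 8.87
tool_pos: [0.5419, 0.3055, 0.2065]
eef_rot: [-179.8, -0.1, 150.1]
force: [-0.5, 0.0, 0.2]
gripper_width: 0.0857
finger_force: 0.0
```

>>> {"op": "play_rows", "data": {"moves": [{"claw": 1, "tx": 0, "ty": 0, "tz": 0, "rx": 0, "ry": 0, "rz": 0}, {"claw": 1, "tx": 0, "ty": 0, "tz": 0, "rx": 0, "ry": 0, "rz": 0}]}}

```text
clock: 9.03
tool_pos: [0.5429, 0.3028, 0.2079]
eef_rot: [-179.9, -0.0, 149.9]
force: [0.7, -0.1, 0.3]
gripper_width: 0.0854
finger_force: 0.0
```

```bash
python3 snap.py w7; python3 - <<'E'
from h import *
im,K,W=ld("w7");g=cv2.cvtColor(im,cv2.COLOR_RGB2HSV);H,S,V=cv2.split(g)
print("proj",proj(K,W,np.array([.5543,.2995,.072])))
def rep(n,m,z):
    m=m.astype(np.uint8);m=cv2.morphologyEx(m,cv2.MORPH_OPEN,np.ones((2,2)))
    cs=sorted(cv2.findContours(m,0,2)[0],key=cv2.contourArea)[::-1][:2]
    for c in cs:
        if cv2.contourArea(c)<40: continue
        P=np.array([plane(K,W,p[0],z)[:2] for p in c],np.float32)*1000
        r=cv2.minAreaRect(P);print(n,cv2.contourArea(c),np.round(r[0],1),np.round(r[1],1),round(r[2],1),"px",np.round(cv2.minAreaRect(c)[0],0),cv2.boundingRect(c))
rep("blue",(H>100)&(H<125)&(S>110)&(V>80),.024)
for t in(150,180,210): rep(f"topgreen{t}",(H>45)&(H<90)&(S>60)&(V>t),.072)
rep("anygreen",(H>45)&(H<85)&(S>90)&(V>60),.072)
rep("white",(S<30)&(V>200),.072)
E
```

```text
[0.54288759 0.30284774 0.20786724] [-1.79908239e+02 -4.44940245e-02  1.49899569e+02] 9.0333
proj [281.35448881 207.15817319]
blue 3451.5 [555.  300.7] [ 45.3 139.5] 59.0 px [282. 190.] (262, 130, 42, 121)
topgreen150 631.5 [537.  310.6] [ 8.4 78.4] 59.9 px [282. 185.] (278, 145, 10, 81)
topgreen180 608.5 [537.3 310.3] [ 8.3 77.6] 59.2 px [282. 185.] (278, 146, 10, 80)
topgreen210 591.5 [537.4 310.4] [ 8.1 77.5] 59.2 px [282. 186.] (278, 146, 10, 80)
anygreen 631.5 [534.6 311.7] [ 8.3 83.8] 59.3 px [282. 182.] (278, 139, 10, 87)
white 250.0 [586.3 281.3] [ 9.2 32.1] 59.8 px [282. 242.] (277, 227, 10, 30)
white 133.0 [682.3 184.5] [14.6 28.7] 51.8 px [250. 347.] (243, 336, 14, 21)
```

Green top edge is 78×8 mm at (537.2,310.4), yaw -30.5°, so tag_center is about (0.5545,0.3004), agreeing with the top camera. I'll grasp at tag x ≈ -14 mm.

```bash
python3 plan.py .5424 .3075 .060 180 0 149.5 1
```

```text
from [0.5431 0.3027 0.2082] [-1.7994e+02 -3.0000e-02  1.4988e+02] w 0.0857 F [0.2 0.7 0.5] t 9.08
tx0.29 ty0.39 tz14.82 rx-0.06 ry-0.02 rz0.38
```

>>> {"op": "play_rows", "data": {"moves": [{"claw": 1, "tx": 0.3, "ty": 0.4, "tz": 3.5, "rx": 0, "ry": 0, "rz": 0.4}, {"claw": 1, "tx": 0, "ty": 0, "tz": 4, "rx": 0, "ry": 0, "rz": 0}, {"claw": 1, "tx": 0, "ty": 0, "tz": 4, "rx": 0, "ry": 0, "rz": 0}, {"claw": 0.6, "tx": 0, "ty": 0, "tz": 2.5, "rx": 0, "ry": 0, "rz": 0}, {"claw": 0.2, "tx": 0, "ty": 0, "tz": 0.8, "rx": 0, "ry": 0, "rz": 0}]}}

```text
clock: 9.5
tool_pos: [0.541, 0.307, 0.0568]
eef_rot: [-179.7, -0.2, 149.5]
force: [-0.1, -0.6, 0.1]
gripper_width: 0.0641
finger_force: 0.0
```

>>> {"op": "play_rows", "data": {"moves": [{"claw": -0.2, "tx": 0, "ty": 0, "tz": 0, "rx": 0, "ry": 0, "rz": 0}, {"claw": -0.6, "tx": 0, "ty": 0, "tz": 0, "rx": 0, "ry": 0, "rz": 0}, {"claw": -1, "tx": 0, "ty": 0, "tz": 0, "rx": 0, "ry": 0, "rz": 0}, {"claw": -1, "tx": 0, "ty": 0, "tz": 0, "rx": 0, "ry": 0, "rz": 0}, {"claw": -1, "tx": 0, "ty": 0, "tz": 0, "rx": 0, "ry": 0, "rz": 0}], "grip_force": 40}}

```text
clock: 9.92
tool_pos: [0.5431, 0.3091, 0.0627]
eef_rot: [179.9, 0.1, 149.6]
force: [-0.8, -1.8, 6.1]
gripper_width: 0.0067
finger_force: 41.2
```

>>> {"op": "play_rows", "data": {"moves": [{"claw": -1, "tx": 0, "ty": 0, "tz": 0, "rx": 0, "ry": 0, "rz": 0}, {"claw": -1, "tx": 0, "ty": 0, "tz": 0, "rx": 0, "ry": 0, "rz": 0}], "grip_force": 40}}

```text
clock: 10.08
tool_pos: [0.5431, 0.3091, 0.0627]
eef_rot: [179.9, 0.1, 149.6]
force: [-0.1, -1.0, 7.4]
gripper_width: 0.0066
finger_force: 41.4
```

Gripped: width 6.7 mm, about 8 mm compliant. Lift straight out of the slot.

>>> {"op": "play_rows", "data": {"moves": [{"claw": -1, "tx": 0, "ty": 0, "tz": -1.5, "rx": 0, "ry": 0, "rz": 0}, {"claw": -1, "tx": 0, "ty": 0, "tz": -3, "rx": 0, "ry": 0, "rz": 0}, {"claw": -1, "tx": 0, "ty": 0, "tz": -4, "rx": 0, "ry": 0, "rz": 0}, {"claw": -1, "tx": 0, "ty": 0, "tz": -4, "rx": 0, "ry": 0, "rz": 0}, {"claw": -1, "tx": 0, "ty": 0, "tz": -4, "rx": 0, "ry": 0, "rz": 0}]}}

```text
clock: 10.5
tool_pos: [0.542, 0.3089, 0.2286]
eef_rot: [180.0, 0.0, 149.6]
force: [0.7, -0.0, -1.1]
gripper_width: 0.0066
finger_force: 40.2
```

>>> {"op": "play_rows", "data": {"moves": [{"claw": -1, "tx": 0, "ty": 0, "tz": -2, "rx": 0, "ry": 0, "rz": 0}, {"claw": -1, "tx": 0, "ty": 0, "tz": 0, "rx": 0, "ry": 0, "rz": 0}]}}

```text
clock: 10.67
tool_pos: [0.5436, 0.3096, 0.2523]
eef_rot: [179.5, 0.3, 149.6]
force: [0.5, 0.1, -1.2]
gripper_width: 0.0065
finger_force: 40.3
```

```bash
python3 plan.py .501 -.179 .178 125 0 149.6 20
```

```text
from [0.5436 0.3096 0.2523] [179.55   0.33 149.57] w 0.0065 F [ 0.5  0.1 -1.2] t 10.67
tx-1.05 ty-2.22 tz0.36 rx-2.73 ry0.02 rz0.01
tx-1.05 ty-2.23 tz0.25 rx-2.73 ry0.02 rz0.01
tx-1.05 ty-2.24 tz0.15 rx-2.73 ry0.02 rz0.01
tx-1.05 ty-2.25 tz0.04 rx-2.73 ry0.02 rz0.01
tx-1.05 ty-2.24 tz-0.07 rx-2.73 ry0.02 rz0.01
tx-1.05 ty-2.24 tz-0.18 rx-2.73 ry0.02 rz0.01
tx-1.05 ty-2.23 tz-0.28 rx-2.73 ry0.02 rz0.01
tx-1.05 ty-2.21 tz-0.39 rx-2.73 ry0.02 rz0.01
tx-1.05 ty-2.19 tz-0.49 rx-2.73 ry0.02 rz0.01
tx-1.05 ty-2.16 tz-0.6 rx-2.73 ry0.02 rz0.01
tx-1.05 ty-2.13 tz-0.7 rx-2.73 ry0.02 rz0.01
tx-1.05 ty-2.1 tz-0.8 rx-2.73 ry0.02 rz0.01
tx-1.06 ty-2.06 tz-0.9 rx-2.73 ry0.02 rz0.01
tx-1.06 ty-2.01 tz-1 rx-2.73 ry0.02 rz0.01
tx-1.06 ty-1.96 tz-1.09 rx-2.73 ry0.02 rz0.01
tx-1.06 ty-1.91 tz-1.19 rx-2.73 ry0.02 rz0.01
tx-1.05 ty-1.85 tz-1.28 rx-2.73 ry0.02 rz0.01
tx-1.05 ty-1.78 tz-1.36 rx-2.73 ry0.02 rz0.01
tx-1.05 ty-1.72 tz-1.45 rx-2.73 ry0.02 rz0.01
tx-1.05 ty-1.65 tz-1.53 rx-2.73 ry0.02 rz0.01
```

>>> {"op": "play_rows", "data": {"moves": [{"claw": -1, "tx": -1, "ty": -2.2, "tz": 0.4, "rx": -2.7, "ry": 0, "rz": 0}, {"claw": -1, "tx": -1, "ty": -2.2, "tz": 0.3, "rx": -2.7, "ry": 0, "rz": 0}, {"claw": -1, "tx": -1, "ty": -2.2, "tz": 0.2, "rx": -2.7, "ry": 0, "rz": 0}, {"claw": -1, "tx": -1, "ty": -2.2, "tz": 0, "rx": -2.7, "ry": 0, "rz": 0}, {"claw": -1, "tx": -1, "ty": -2.2, "tz": -0.1, "rx": -2.7, "ry": 0, "rz": 0}]}}

```text
clock: 11.08
tool_pos: [0.5295, 0.1885, 0.2274]
eef_rot: [166.4, 0.1, 149.6]
force: [0.7, -0.5, -0.8]
gripper_width: 0.0067
finger_force: 40.3
```

>>> {"op": "play_rows", "data": {"moves": [{"claw": -1, "tx": -1, "ty": -2.2, "tz": -0.2, "rx": -2.7, "ry": 0, "rz": 0}, {"claw": -1, "tx": -1, "ty": -2.2, "tz": -0.3, "rx": -2.7, "ry": 0, "rz": 0}, {"claw": -1, "tx": -1, "ty": -2.2, "tz": -0.4, "rx": -2.7, "ry": 0, "rz": 0}, {"claw": -1, "tx": -1, "ty": -2.2, "tz": -0.5, "rx": -2.7, "ry": 0, "rz": 0}, {"claw": -1, "tx": -1, "ty": -2.2, "tz": -0.6, "rx": -2.7, "ry": 0, "rz": 0}]}}

```text
clock: 11.5
tool_pos: [0.5167, 0.0677, 0.2108]
eef_rot: [152.9, 0.1, 149.5]
force: [-0.1, -0.6, -1.1]
gripper_width: 0.0067
finger_force: 40.3
```

>>> {"op": "play_rows", "data": {"moves": [{"claw": -1, "tx": -1, "ty": -2.1, "tz": -0.7, "rx": -2.7, "ry": 0, "rz": 0}, {"claw": -1, "tx": -1, "ty": -2.1, "tz": -0.8, "rx": -2.7, "ry": 0, "rz": 0}, {"claw": -1, "tx": -1, "ty": -2.1, "tz": -0.9, "rx": -2.7, "ry": 0, "rz": 0}, {"claw": -1, "tx": -1, "ty": -2.0, "tz": -1, "rx": -2.7, "ry": 0, "rz": 0}, {"claw": -1, "tx": 0, "ty": 0, "tz": 0, "rx": 0, "ry": 0, "rz": 0}]}}

```text
clock: 11.92
tool_pos: [0.5063, -0.0319, 0.1958]
eef_rot: [142.1, -0.0, 149.3]
force: [-1.0, -0.2, -0.6]
gripper_width: 0.0065
finger_force: 40.3
```

```bash
python3 plan.py .501 -.179 .178 125 0 149.6 6; python3 -c "
from workcell import *;print(sense()['joints'].round(1))"
```

```text
from [ 0.5063 -0.0319  0.1958] [ 1.4210e+02 -2.0000e-02  1.4929e+02] w 0.0065 F [-1.  -0.2 -0.6] t 11.92
tx-1.18 ty-1.88 tz-1.09 rx-2.85 ry0.04 rz-0.04
tx-1.17 ty-1.83 tz-1.18 rx-2.85 ry0.04 rz-0.04
tx-1.17 ty-1.76 tz-1.27 rx-2.85 ry0.04 rz-0.04
tx-1.17 ty-1.7 tz-1.36 rx-2.85 ry0.04 rz-0.04
tx-1.17 ty-1.63 tz-1.44 rx-2.85 ry0.04 rz-0.04
tx-1.17 ty-1.56 tz-1.52 rx-2.85 ry0.04 rz-0.04
[ -29.7   22.2  117.8   50.9   52.3 -125.6]
```

>>> {"op": "play_rows", "data": {"moves": [{"claw": -1, "tx": -1.2, "ty": -1.9, "tz": -1.1, "rx": -2.8, "ry": 0, "rz": 0}, {"claw": -1, "tx": -1.2, "ty": -1.8, "tz": -1.2, "rx": -2.8, "ry": 0, "rz": 0}, {"claw": -1, "tx": -1.2, "ty": -1.8, "tz": -1.3, "rx": -2.8, "ry": 0, "rz": 0}]}}

```text
clock: 12.17
tool_pos: [0.5045, -0.103, 0.1887]
eef_rot: [133.7, 0.1, 149.6]
force: [0.9, 0.4, -0.9]
gripper_width: 0.0068
finger_force: 40.3
```

```bash
python3 plan.py .501 -.179 .178 125 0 149.6 3; python3 -c "
from workcell import *;print(sense()['joints'].round(1))"
```

```text
from [ 0.5045 -0.103   0.1887] [1.3371e+02 7.0000e-02 1.4960e+02] w 0.0068 F [ 0.9  0.4 -0.9] t 12.17
tx-1.18 ty-1.81 tz-1.37 rx-2.9 ry0.02 rz0.02
tx-1.18 ty-1.74 tz-1.46 rx-2.9 ry0.02 rz0.02
tx-1.18 ty-1.66 tz-1.55 rx-2.9 ry0.02 rz0.02
[ -40.3   27.2  115.5   54.    61.6 -137.4]
```

Joint 6 is heading towards its limit, so I'll finish with the yaw turned 10° (139.6), with the TCP recomputed as (0.504,-0.169,0.178).

```bash
python3 plan.py .5039 -.1694 .178 125 0 139.6 4
```

```text
from [ 0.5045 -0.103   0.1887] [1.3371e+02 7.0000e-02 1.4960e+02] w 0.0068 F [ 0.9  0.4 -0.9] t 12.17
tx-0.83 ty-1.19 tz-0.85 rx-2.17 ry-1.92 rz1.6
tx-0.89 ty-1.13 tz-0.87 rx-2.17 ry-1.92 rz1.6
tx-0.95 ty-1.07 tz-0.88 rx-2.17 ry-1.92 rz1.6
tx-1.01 ty-1.01 tz-0.89 rx-2.17 ry-1.92 rz1.6
```

>>> {"op": "play_rows", "data": {"moves": [{"claw": -1, "tx": -0.8, "ty": -1.2, "tz": -0.8, "rx": -2.2, "ry": -1.9, "rz": 1.6}, {"claw": -1, "tx": -0.9, "ty": -1.1, "tz": -0.9, "rx": -2.2, "ry": -1.9, "rz": 1.6}, {"claw": -1, "tx": -0.9, "ty": -1.1, "tz": -0.9, "rx": -2.2, "ry": -1.9, "rz": 1.6}, {"claw": -1, "tx": -1.0, "ty": -1.0, "tz": -0.9, "rx": -2.2, "ry": -1.9, "rz": 1.6}, {"claw": -1, "tx": 0, "ty": 0, "tz": 0, "rx": 0, "ry": 0, "rz": 0}]}}

```text
clock: 12.58
tool_pos: [0.503, -0.1706, 0.1767]
eef_rot: [124.9, -0.2, 139.4]
force: [-0.0, -0.1, -0.5]
gripper_width: 0.0069
finger_force: 40.3
```

>>> {"op": "play_rows", "data": {"moves": [{"claw": -1, "tx": 0, "ty": 0, "tz": 0, "rx": 0, "ry": 0, "rz": 0}, {"claw": -1, "tx": 0, "ty": 0, "tz": 0, "rx": 0, "ry": 0, "rz": 0}, {"claw": -1, "tx": 0, "ty": 0, "tz": 0, "rx": 0, "ry": 0, "rz": 0}]}}

```text
clock: 12.83
tool_pos: [0.5035, -0.1676, 0.1782]
eef_rot: [125.0, -0.1, 139.7]
force: [-0.2, -0.6, -0.6]
gripper_width: 0.0065
finger_force: 40.3
```

```bash
python3 plan.py .5039 -.1694 .178 125 0 139.6 1; python3 - <<'E'
from workcell import *
from h import *
from scipy.spatial.transform import Rotation as Ro
s=sense();R=Ro.from_euler("xyz",s["eef_rot"],degrees=True).as_matrix()
print(s["joints"].round(1),"frosted",(s["tool_pos"]+R@[-.0542,0,.0237]).round(4),"label normal",R[:,1].round(3))
c=camera("top");np.savez("pics/top9.npz",**c);im=c["image"];K,W=c["camera_matrix"],c["world_to_cam"]
print("exp frosted px",proj(K,W,np.array([.5578,-.1897,.164])))
c2=camera("scene");np.savez("pics/scene9.npz",**c2)
a=im[160:300,300:480];b=c2["image"][60:200,170:350]
cv2.imwrite("pics/fin.png",cv2.resize(np.hstack([a,b]),None,fx=2.2,fy=2.2,interpolation=2)[...,::-1])
E
```

```text
from [ 0.5035 -0.1676  0.1782] [ 1.2504e+02 -9.0000e-02  1.3974e+02] w 0.0065 F [-0.2 -0.6 -0.6] t 12.83
tx-0.14 ty-0.08 tz-0.08 rx-0.04 ry-0.17
[ -49.3   31.6  116.4   62.9   65.3 -144.8] frosted [ 0.5574 -0.1878  0.1645] label normal [0.372 0.437 0.819]
exp frosted px [430.34925206 219.9037384 ]
```

View pics/fin.png

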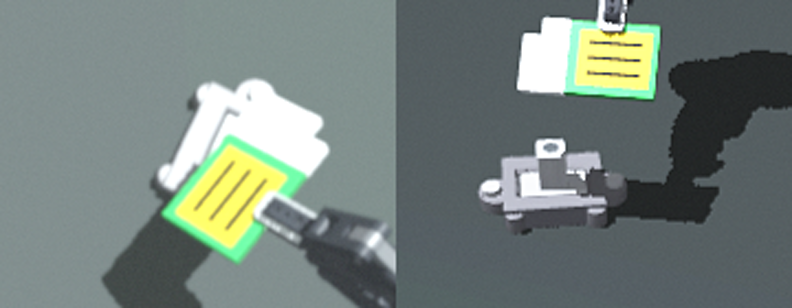

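Final view: the label is up, the fingers are on the green part only, and the frosted end is at top pixel (429.5,217) against the expected (430,220). The spigot is seated in the scene view. I'll nudge 2 mm, settle, and hand in.

>>> {"op": "play_rows", "data": {"moves": [{"claw": -1, "tx": -0.15, "ty": -0.1, "tz": -0.1, "rx": 0, "ry": 0, "rz": 0}, {"claw": -1, "tx": 0, "ty": 0, "tz": 0, "rx": 0, "ry": 0, "rz": 0}, {"claw": -1, "tx": 0, "ty": 0, "tz": 0, "rx": 0, "ry": 0, "rz": 0}, {"claw": -1, "tx": 0, "ty": 0, "tz": 0, "rx": 0, "ry": 0, "rz": 0}, {"claw": -1, "tx": 0, "ty": 0, "tz": 0, "rx": 0, "ry": 0, "rz": 0}]}}

```text
clock: 13.35
tool_pos: [0.5036, -0.1705, 0.1775]
eef_rot: [125.0, -0.1, 139.6]
force: [-0.3, 0.4, -1.2]
gripper_width: 0.0065
finger_force: 40.3
```

>>> {"op": "play_rows", "data": {"moves": [{"claw": -1, "tx": 0, "ty": 0, "tz": 0, "rx": 0, "ry": 0, "rz": 0}, {"claw": -1, "tx": 0, "ty": 0, "tz": 0, "rx": 0, "ry": 0, "rz": 0}, {"claw": -1, "tx": 0, "ty": 0, "tz": 0, "rx": 0, "ry": 0, "rz": 0}, {"claw": -1, "tx": 0, "ty": 0, "tz": 0, "rx": 0, "ry": 0, "rz": 0}, {"claw": -1, "tx": 0, "ty": 0, "tz": 0, "rx": 0, "ry": 0, "rz": 0}]}}

```text
clock: 13.77
tool_pos: [0.5037, -0.1706, 0.1775]
eef_rot: [125.0, -0.1, 139.6]
force: [-0.0, 0.5, -1.3]
gripper_width: 0.0069
finger_force: 40.3
```

```bash
python3 - <<'E'
from workcell import *
from scipy.spatial.transform import Rotation as Ro
s=sense();R=Ro.from_euler("xyz",s["eef_rot"],degrees=True).as_matrix()
f=s["tool_pos"]+R@[-.0542,0,.0237];print("frosted",f.round(4),s["joint_velocities"].round(1),s["gripper_width"])
if abs(f-[.5578,-.1897,.164]).max()<.004: print(sign_off())
E
```

```text
frosted [ 0.5575 -0.1909  0.1638] [-0.1 -0.  -0.   0.1 -0.  -0. ] 0.006862746985743934
the job is handed in; nothing more can be done
None
```

The job is handed in at about 14 s: the spigot is seated and released, and the arm holds the tag still, label up and tipped 55°, with its frosted end about 10 cm above the spigot's top.

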